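# Scrape out the flash gutter of an open book mould

## Robot

A 7-joint arm with a two-finger parallel gripper is mounted at the origin on the work surface. World frame = base frame: x ahead of the robot, y to its left, z up, the work surface at z = 0. Lengths are in m, angles in rad, forces in N, time in s.
With the tool pointing down it reaches from about 0.4 to 0.85 m from the base axis. Payload 6.9 kg.
Tool frame: the origin (TCP) lies at the very end of the fingers, on their centre line; the grasp point (between the pads) lies 19 mm behind it; z points along the fingers, y is the line along which they close (so a half turn about z gives the same grasp; the last joint's range is limited). The gripper opens to 85 mm and grips with 20 to 120 N. Pads are 22 mm wide; open, the fingers measure 114 mm over their backs; the gripper's body (76 mm by 85 mm) begins 54 mm behind the grasp point. The pads swing forward as they close: fully open they stand 13 mm farther back than shut.
Start: joints at [1.391, 0.507, -0.238, 1.5, 0.126, 1.149, -0.155], TCP at [0.176, -0.6, 0.211] pointing down, gripper open.
Joint ranges: [-3.08, 3.08], [-0.24, 2.05], [-1.43, 1.35], [0, 2.5], [-1.52, 4.66], [0.17, 1.96], [-2.89, 2.89]. Speed limits (rad/s): [2.39, 2.39, 3.14, 3.14, 3.14, 3.14, 3.14].

## Interface

Orientations are given as a unit quaternion [x, y, z, w].
In Python, from bench import r, vision gives the robot as it stands.
- The arm moves only by the tool move_arm, never from a script. Its argument "motion" is a list of rows, each a list of 5 numbers: the shift along the world's x, y, z in units of 25 mm (1.0 is 25 mm), then the turn about the world's z in units of 8 degrees (1.0 is 8 degrees), then the opening, from 0 (shut) to 1 (fully open). In form: [[tx, ty, tz, turn, fingers], ...]. A call has 1 to 5 rows; each row is the pose to reach, as a shift and turn from the pose commanded when the call began; what a row does not reach only later rows make up. A row lasts 1/10 s, in which the tool goes at most 50 mm and 8.59 degrees, less where a joint would pass 70% of its speed; a pose out of reach is approached as far as the arm can. A call with a gripper value outside its range is refused whole. The fingers move at their own pace and stop on an object; "newtons" is the grip in N (left out, the last holds). Time passes only in rows, so rows that repeat a pose let the fingers close. It gives the time, the measured TCP pose, the force, the opening and the grip force at its end, in the units of the state.
- r.state(): the state, without advancing time (a new reading comes with each control period).
- vision.grab_frame(name): name is "scene" or "top"; returns a dict with "pixels" (384x512x3 uint8, red, green, blue), "fov_y" (degrees; the focal length in pixels is half the picture's height over the tangent of half this angle, whatever the lens; pixels are square), "cx", "cy" (the principal point, pixels), "k1" (the pictures are not rectified: a ray, as slopes to the right and down, at radius r is drawn at 1 + k1 r^2 times it, then the intrinsics apply), "R" (3x3) and "t" (3): a world point X has camera coordinates R X + t. Camera axes: x right, y down, z forward; pixel columns grow to the right and rows downward; lengths in m; the calibration is good to about 2 mm. A picture is of the moment at which its call begins. There is no depth.
- r.job_done(): hands the job in; it is judged then, once.
The state is a dict: "time": time; "qpos": joint angles; "qvel": joint speeds; "effort": joint torques, N m; "position": TCP position; "ee_rot": TCP orientation; "contact_force": force on the tool from outside, world axes, zero at the start; "torque": the same for the moment, N m; "finger_gap": finger opening in m; "finger_force": force on a finger pad.
Only numpy, scipy, OpenCV 4.12 (cv2) and the standard library are available. Lean on these libraries where they do the work, as an engineer would, in place of code of your own. Each camera call takes 0.05 s, during which the arm holds its last target. There are 200 camera calls.

## Task

Take the square-handled scraper from the tool block and clean out the mould's gutter: set its tip on the gutter floor at the corner by the square dowel block and, leaning the scraper 20 to 50 degrees from upright to keep your hand clear of the open mould half, draw it lightly along the hinge side, round the corner and along the near end into the next corner. Keep the tip bearing on the gutter floor in one unbroken pass, no faster than about 5 cm a second and bearing lightly, with roughly half a kilo of pressure; set it down gently, and do not touch the cores, knock the open half or disturb the other things on the bench. Then stand the scraper back in the hole it came from and let go.

Things in the scene. Friction and masses are not known exactly. Their poses are not given: they have to be found in the camera images.
- scraper: square-handled scraper, 126 mm long, under 0.2 kg. Origin at the end of its tip, z up its axis, x and y square to the handle's flats. From the tip: straight round brass shank 6 mm thick with an 8 mm ball end, 0 to 56 mm; round brass collar 28 mm across, 56 to 66 mm; plain wooden handle 24 x 24 mm, 66 to 126 mm. Starts upright in any of the block's holes, collar on the block's top
- scraper_tip (a point): the end of the scraper's ball tip (4 mm radius), on its axis; the same point as its origin
- toolblock: fixed wooden block 220 x 56 x 70 mm with three square holes 17 mm wide, 64 mm deep, in a row along its x axis (at x = -75, 0, 75 mm), a tool standing in each. Origin at the centre of its underside, z up
- mould: land plate of the lower half of an aluminium book mould, fixed; its flat top face, the land, is 58 mm above the bench. Origin at bench height, z up, x along the hinge, y towards the hinge. It covers x = -115 to 115, y = -70 to 85 mm. A gutter 18 mm wide with upright walls runs as a rectangle round the cores: centre lines x = +-75, y = 64 and y = -46 mm
- base_plate: the plate under the land plate, which forms the gutter's floor, with the plank board beneath it (board x = -145 to 145, y = -103 to 113 mm); fixed; same origin and axes as the mould. The floor is hand-dressed: anywhere from 4 to 16 mm below the land, straight but not level (up to 4 mm rise or fall along a leg), different each time: find it and follow it by feel. Rigid, plain metal friction
- cores: fifteen polished steel cores on the lower half, 16 mm thick, 14 mm high above the land, at x = -48, -24, 0, 24, 48 and y = 28, 4, -20 mm of the mould (same origin and axes as the mould). Not to be touched
- gutter_start (a point): start: gutter centre line, at land height, in the corner by the square steel dowel block (mould x = 75, y = 64 mm). The dowel block is 24 mm wide, 10 mm high, at mould x = 100, y = 64 mm; the other corners have round bushes
- gutter_corner (a point): first corner, nearer the robot: gutter centre line at land height (mould x = -75, y = 64 mm)
- gutter_end (a point): finish: next corner, at the near end away from the hinge: gutter centre line at land height (mould x = -75, y = -46 mm)
- upper_half (a joint): hinge of the upper mould half, a plate 230 mm along the hinge, 155 mm high, 30 mm thick: 0 closed, 1.57 upright; it starts at 1.47 to 1.57, so may overhang a little. Hinge line at mould y = 85, z = 58 mm: its face stands 21 mm beside the hinge-side gutter. A stiff friction hinge (4 N m) holds it
- upper_edge (a point): middle of the upper half's free (top) edge, on its inner face
- pick: pick with a round turned wooden handle, standing in the tool block, 130 mm long (bystander; origin at its tip)
- tee_tool: tool with a T-shaped wooden handle 46 mm wide, standing in the tool block, 119 mm long (bystander; origin at its tip)
- release_bottle: closed white bottle, 64 mm across, 190 mm high (bystander; origin under its base)
- paste_jar: jar with a steel lid, 72 mm across, 75 mm high (bystander; origin under its base)
- spanner: steel spanner 170 mm long lying on the bench (bystander)
- brush: brush 190 mm long lying on the bench (bystander)
- pin_cup: steel cup, 84 mm across, 85 mm high (bystander; origin under its base)
Things that resemble listed ones, but are neither listed nor needed, are in the scene too. What is shaped like the scraper but purple or turquoise is not meant.

How it is judged:
By the outcome, as a careful person would: the job done as asked, in the order asked, and still so for the second after the job is handed in, with the robot touching nothing.
It also fails if it takes over 72 s, if anything falls off the work surface, if the arm or the gripper's body presses on something with over 40 N, if the wrist force passes 120 N, or if a joint passes its speed limit or range.

## Working session

There is one attempt and no reset: what is moved stays moved. The work goes in short steps, Python scripts to look and compute and a tool call to move; the robot and the scene stay as the last step left them, time stands still between calls to the robot, and variables do not carry over. Pictures are saved under pics/ and viewed, at most 10 in all, crops included, and the job is handed in when it is done.

Besides the shell and the picture viewer there is one more tool, called as a command line: name --pt "numbers of a row" for each row, then --argument value for the rest. move_arm: Moves the arm, as the interface text tells. Its arguments: {"type":"object","properties":{"motion":{"type":"array"},"newtons":{"type":"number"}},"required":["motion"]}

```bash
mkdir -p pics; cat > h.py <<'E'
import numpy as np, cv2
from bench import r, vision
def grab(n):
    f=vision.grab_frame(n); f['bgr']=cv2.cvtColor(f['pixels'],cv2.COLOR_RGB2BGR); return f
def K(f):
    F=192/np.tan(np.radians(f['fov_y'])/2); return np.array([[F,0,f['cx']],[0,F,f['cy']],[0,0,1.]])
def proj(f,X):
    R=np.array(f['R']); p,_=cv2.projectPoints(np.array(X,float).reshape(-1,3),cv2.Rodrigues(R)[0],np.array(f['t'],float),K(f),np.array([f['k1'],0,0,0.])); return p[:,0]
def ray(f,uv):
    p=cv2.undistortPoints(np.array(uv,float).reshape(-1,1,2),K(f),np.array([f['k1'],0,0,0.]))[:,0]
    R=np.array(f['R']); d=np.c_[p,np.ones(len(p))]@R; return -R.T@np.array(f['t']),d
def onz(f,uv,z):
    c,d=ray(f,uv); return c+d*((z-c[2])/d[:,2])[:,None]
def tri(fs,uvs):
    A=np.zeros((3,3));b=np.zeros(3)
    for f,uv in zip(fs,uvs):
        c,d=ray(f,[uv]);d=d[0]/np.linalg.norm(d[0]);P=np.eye(3)-np.outer(d,d);A+=P;b+=P@c
    return np.linalg.solve(A,b)
E
python3 - <<'E'
from h import *
for n in('scene','top'):
    f=grab(n);cv2.imwrite(f'pics/{n}0.png',cv2.resize(f['bgr'],(800,600),interpolation=cv2.INTER_CUBIC));print(n,f['fov_y'],f['k1'],(-np.array(f['R']).T@f['t']).round(3))
s=r.state();print({k:np.round(v,3) for k,v in s.items()})
E
```

```text
scene 43.373811437048246 -0.04047618877081527 [ 1.061 -0.311  1.082]
top 55.14263881420641 0.002606590605746409 [ 0.32  -0.013  1.04 ]
{'time': np.float64(0.1), 'qpos': array([ 1.391,  0.508, -0.238,  1.501,  0.126,  1.149, -0.155]), 'qvel': array([ 0.003, -0.003,  0.   , -0.003, -0.   , -0.   ,  0.   ]), 'effort': array([-5.0000e-03, -6.2184e+01, -2.1950e+00, -2.5020e+01,  1.2000e-02,
        8.0000e-03, -0.0000e+00]), 'position': array([ 0.176, -0.599,  0.21 ]), 'ee_rot': array([ 0.99 ,  0.142, -0.   , -0.001]), 'contact_force': array([-0.56 , -0.657,  0.684]), 'torque': array([-0.002,  0.02 ,  0.006]), 'finger_force': np.float64(0.0), 'finger_gap': np.float64(0.085)}
```

View pics/scene0.png

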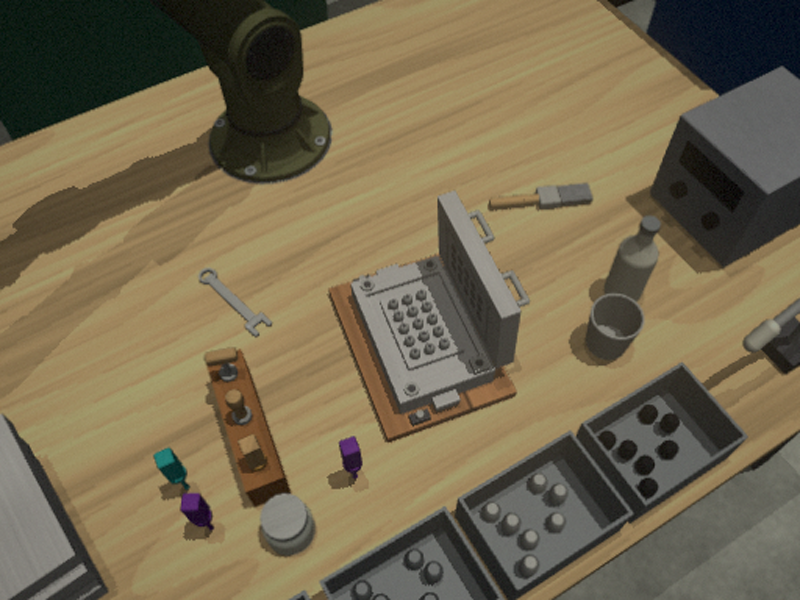

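View pics/top0.png

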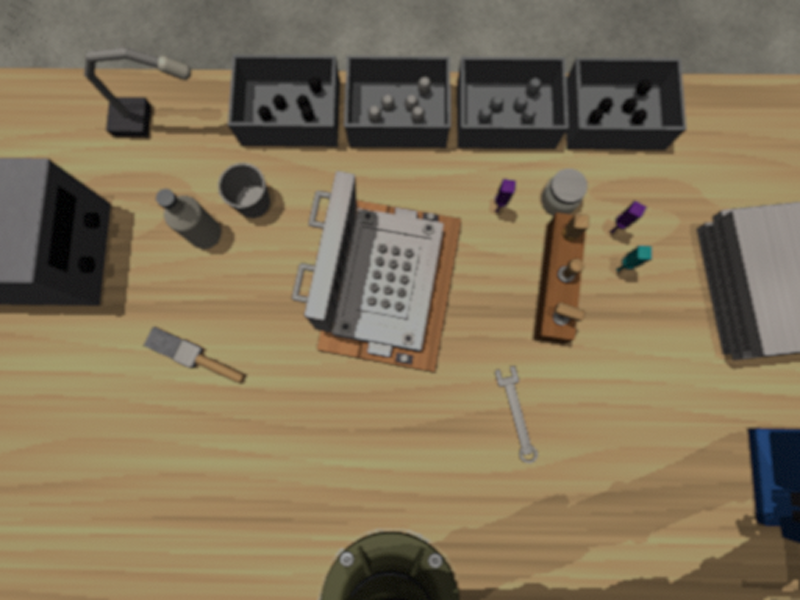

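Scene view: the block runs (222,355)→(268,495). Candidates for the scraper are the wooden square handle at (250,452), the round pick at (238,405), the tee at (228,358), the purple lookalikes at (350,455) and (197,510), and the turquoise one at (172,465). I choose the wooden square handle, at (578,226) in the top view. I'll check it in a close crop.

```bash
python3 - <<'E'
from h import *
t=grab('top');s=grab('scene')
def crop(f,x0,y0,w,h,k): return cv2.resize(f['bgr'][y0:y0+h,x0:x0+w],None,fx=k,fy=k,interpolation=cv2.INTER_CUBIC)
a=crop(t,200,110,100,130,4.6)   # mould
b=crop(t,335,110,60,115,2.6*2);c=crop(s,125,215,65,115,2.6*2)
H=598;o=np.zeros((H,800,3),np.uint8)
for im,x in((a,0),(b[:, :],465)): o[:im.shape[0],x:x+im.shape[1]]=im[:H,:800-x]
cv2.imwrite('pics/c1.png',o)
o2=np.zeros((600,800,3),np.uint8); d=crop(s,215,120,125,150,4.0-.2); o2[:d.shape[0],:d.shape[1]]=d; c=crop(s,125,215,65,115,4.8); o2[:c.shape[0],480:480+c.shape[1]]=c
cv2.imwrite('pics/c2.png',o2)
E
```

```text
(no output)
```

View pics/c1.png

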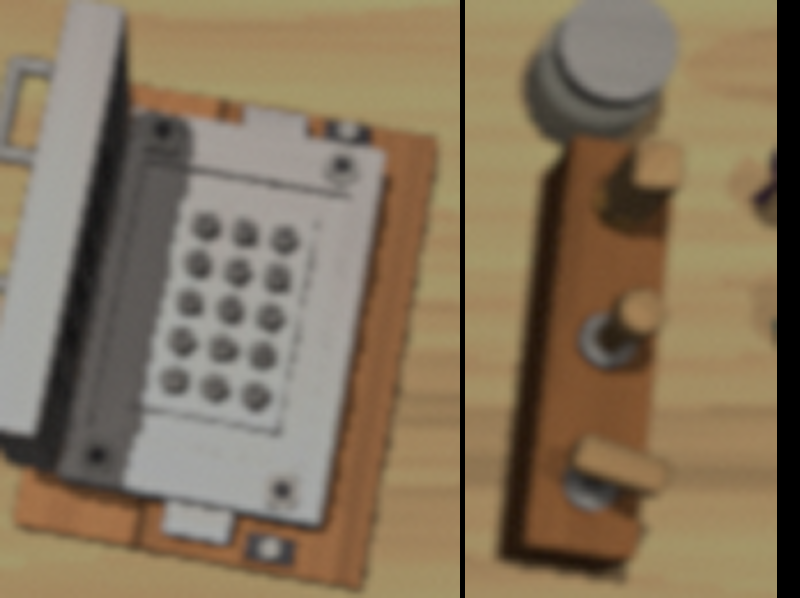

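View pics/c2.png

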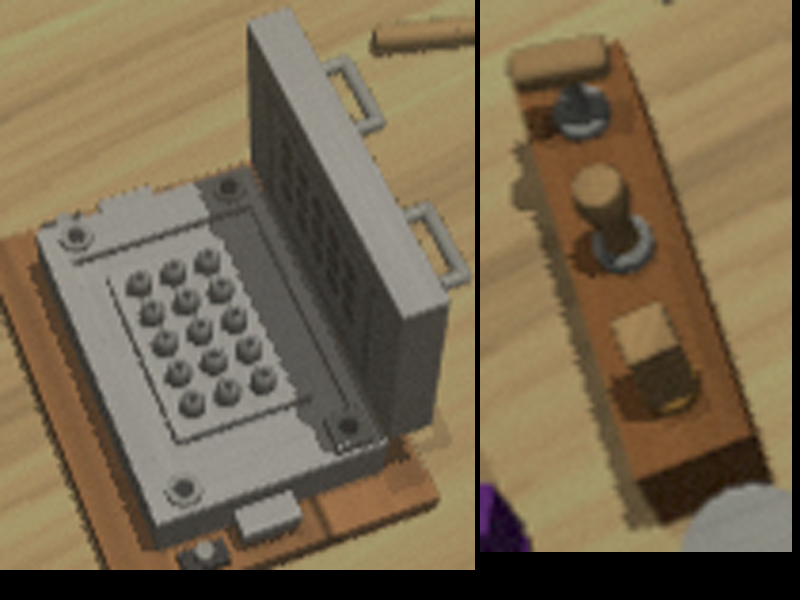

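The wooden square handle at the far end of the block, next to the jar, is confirmed in the crops: top face at c2 (645,333) and c1 (659,167). The dowel block is at c1 (162,128), at the far hinge-side corner.

```bash
cat > m.py <<'E'
from h import *
t=grab('top');s=grab('scene')
A=lambda p:(np.array(p,float)/4.6+[200,110]); B=lambda p:((np.array(p,float)-[465,0])/5.2+[335,110])
C=lambda p:(np.array(p,float)/3.8+[215,120]); D=lambda p:((np.array(p,float)-[480,0])/4.8+[125,215])
E
python3 - <<'E'
from m import *
m=np.array([(48,28),(48,4),(48,-20),(-48,28),(-48,4),(-48,-20)])/1e3
ct=A([(208,228),(246,234),(285,240),(174,381),(215,389),(256,397)]);cs=C([(263,380),(228,390),(192,403),(207,262),(173,272),(138,284)])
def fit(P):
    a=m-m.mean(0);b=P-P.mean(0);th=np.arctan2((a[:,0]*b[:,1]-a[:,1]*b[:,0]).sum(),(a*b).sum())
    R=np.array([[np.cos(th),-np.sin(th)],[np.sin(th),np.cos(th)]]);o=P.mean(0)-R@m.mean(0);return o.round(4),np.degrees(th).round(2),np.abs(P-o-m@R.T).max().round(4),R,o
for z in(.066,.070):
  for f,u in((t,ct),(s,cs)): print(z,fit(onz(f,u,z)[:,:2])[:3])
P=np.array([tri((t,s),(a,b)) for a,b in zip(ct,cs)]);print('tri',fit(P[:,:2])[:3],P[:,2].round(4))
R,o=fit(P[:,:2])[3:]
M=lambda x,y:(o+R@[x,y])
for n,f,g in(('bush',t,A),):
  print('land corners/bush (top)',onz(t,A([(387,152),(322,523)]),.058).round(4),M(.115,-.07),M(-.115,-.07))
  print('dowel top', onz(t,A([(163,129)]),.068),M(.1,.064))
  print('dowel scene', onz(s,C([(348,428)]),.068))
h=tri((t,s),(B((659,167)),D((645,333))));print('handle top',h.round(4))
for f,u in((s,D([(612,320),(665,303),(683,345),(625,365)])),(t,B([(640,150),(683,143),(680,190),(635,190)]))):
  q=onz(f,u,.14)[:,:2];print(q.mean(0).round(4),[np.degrees(np.arctan2(*(q[(i+1)%4]-q[i])[::-1])).round(0) for i in range(4)])
print('block top right edge (scene)',onz(s,D([(617,40),(755,437),(637,483),(513,90)]),.07).round(4))
print('block top (top)',onz(t,B([(572,138),(527,540)]),.07).round(4))
print('jar lid',onz(t,B([(617,47)]),.075).round(3))
E
```

```text
0.066 (array([0.546, 0.003]), np.float64(-10.14), np.float64(0.001))
0.066 (array([0.5509, 0.0026]), np.float64(-9.71), np.float64(0.001))
0.07 (array([0.5451, 0.0029]), np.float64(-10.14), np.float64(0.0012))
0.07 (array([0.5529, 0.0013]), np.float64(-9.71), np.float64(0.0012))
tri (array([0.5477, 0.0037]), np.float64(-9.98), np.float64(0.0005)) [0.0591 0.0614 0.0614 0.0593 0.0602 0.0594]
land corners/bush (top) [[ 0.6483 -0.0859  0.058 ]
 [ 0.4228 -0.048   0.058 ]] [ 0.64879178 -0.08511562] [ 0.42226965 -0.04526939]
dowel top [[0.65791736 0.04940376 0.068     ]] [0.65723336 0.04945681]
dowel scene [[0.66023787 0.04814805 0.068     ]]
handle top [ 0.6283 -0.3054  0.1337]
[ 0.6319 -0.3043] [np.float64(79.0), np.float64(-4.0), np.float64(-100.0), np.float64(170.0)]
[ 0.6253 -0.3043] [np.float64(-80.0), np.float64(174.0), np.float64(91.0), np.float64(-9.0)]
block top right edge (scene) [[ 0.4512 -0.2516  0.07  ]
 [ 0.6707 -0.2825  0.07  ]
 [ 0.6627 -0.3373  0.07  ]
 [ 0.4504 -0.3072  0.07  ]]
block top (top) [[ 0.6653 -0.2816  0.07  ]
 [ 0.4504 -0.251   0.07  ]]
jar lid [[ 0.714 -0.306  0.075]]
```

move_arm --pt "1.7 1.1 0 1 0.7" --pt "3.4 2.2 0 2 0.7" --pt "5.1 3.3 0 3 0.7" --pt "6.8 4.4 0 4 0.7" --pt "8.5 5.5 0 5 0.7" --newtons 20

```text
time: 0.8
position: [0.3875, -0.4626, 0.2109]
ee_rot: [0.88, 0.475, -0.0, 0.0]
contact_force: [-0.3, -0.8, 0.6]
finger_gap: 0.0598
finger_force: 0.0
```

move_arm --pt "1.7 1.1 0 1 0.6" --pt "3.4 2.2 0 2 0.6" --pt "5.1 3.3 0 3.2 0.6" --pt "6.8 4.4 0 3.2 0.6" --pt "8.5 5.5 0 3.2 0.6"

```text
time: 1.3
position: [0.5973, -0.3271, 0.2106]
ee_rot: [0.755, 0.656, -0.0, -0.0]
contact_force: [0.8, -1.6, 0.0]
finger_gap: 0.0512
finger_force: 0.0
```

move_arm --pt "1.16 0.8 -0.4 0 0.6" --pt "1.16 0.8 -0.4 0 0.6" --pt "1.16 0.8 -0.4 0 0.6"

```text
time: 1.6
position: [0.6252, -0.307, 0.1998]
ee_rot: [0.754, 0.657, -0.0, -0.001]
contact_force: [-0.8, -0.7, 0.2]
finger_gap: 0.0512
finger_force: 0.0
```

```bash
python3 - <<'E'
from m import *
def crop(f,x0,y0,w,h,k): return cv2.resize(f['bgr'][y0:y0+h,x0:x0+w],None,fx=k,fy=k,interpolation=cv2.INTER_CUBIC)
o=np.zeros((480,800,3),np.uint8);o[:,:400]=crop(s,110,200,100,120,4);o[:,400:]=crop(t,325,80,100,120,4);cv2.imwrite('pics/d1.png',o)
p=r.state()['position'];print(p.round(4),proj(s,[p]),proj(t,[p]))
E
```

```text
[ 0.624  -0.3095  0.2006] [[149.88092919 270.92443781]] [[382.50121116 134.73334734]]
```

View pics/d1.png

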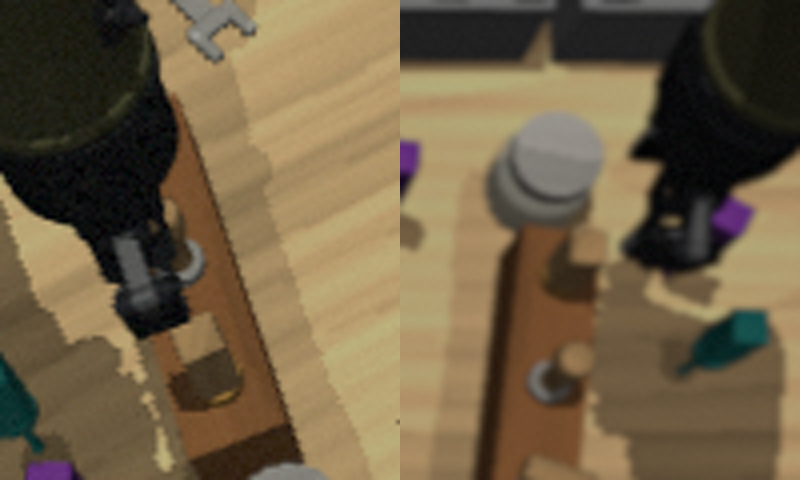

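move_arm --pt "0.22 0.16 -0.5 0 0.6" --pt "0.22 0.16 -1.6 0 0.6" --pt "0.22 0.16 -2.8 0 0.6" --pt "0.22 0.16 -4.1 0 0.6" --pt "0.22 0.16 -4.1 0 0.6"

```text
time: 2.2
position: [0.6267, -0.3042, 0.093]
ee_rot: [0.755, 0.655, -0.002, -0.004]
contact_force: [0.2, 0.5, -0.1]
finger_gap: 0.0513
finger_force: 0.0
```

move_arm --pt "0 0 0 0 0.2" --pt "0 0 0 0 0.2" --pt "0 0 0 0 0.2" --pt "0 0 0 0 0.2" --pt "0 0 0 0 0.2" --newtons 20

```text
time: 2.7
position: [0.6314, -0.3044, 0.1]
ee_rot: [0.755, 0.656, 0.001, 0.001]
contact_force: [-1.3, -1.1, 6.9]
finger_gap: 0.0235
finger_force: 21.1
```

move_arm --pt "0 0 0.2 0 0.2" --pt "0 0 0.6 0 0.2" --pt "0 0 1.1 0 0.2" --pt "0 0 1.6 0 0.2" --pt "0 0 1.6 0 0.2" --newtons 30

```text
time: 3.2
position: [0.6319, -0.3042, 0.1411]
ee_rot: [0.755, 0.656, 0.001, 0.002]
contact_force: [0.4, 0.2, -1.7]
finger_gap: 0.0235
finger_force: 30.9
```

```bash
python3 - <<'E'
from m import *
p=r.state();print({k:p[k].round(4) for k in('position','contact_force','torque')},p['finger_gap'],p['finger_force'])
def crop(f,x0,y0,w,h,k): return cv2.resize(f['bgr'][y0:y0+h,x0:x0+w],None,fx=k,fy=k,interpolation=cv2.INTER_CUBIC)
o=np.zeros((480,800,3),np.uint8);o[:,:400]=crop(s,110,200,100,120,4);o[:,400:]=crop(t,325,80,100,120,4);cv2.imwrite('pics/d2.png',o)
E
```

```text
{'position': array([ 0.6306, -0.3041,  0.1387]), 'contact_force': array([ 0.2406, -0.8847, -1.6807]), 'torque': array([ 0.0843,  0.0096, -0.0152])} 0.023678948293784335 30.856241583824158
```

View pics/d2.png

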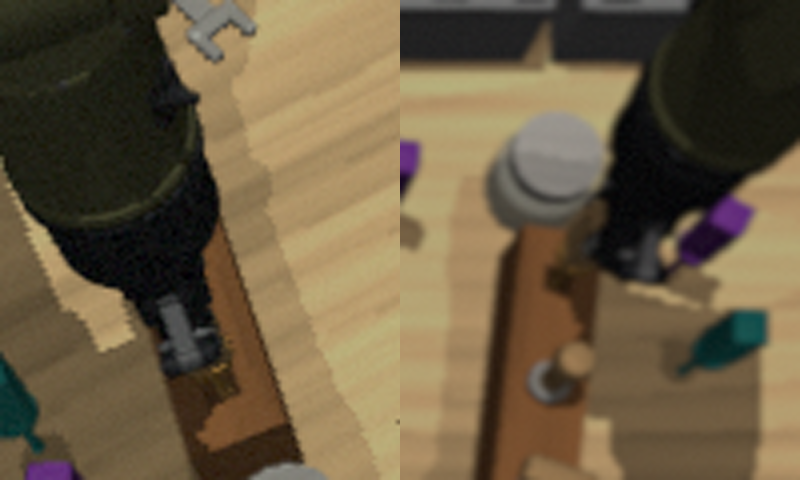

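move_arm --pt "-0.04 -0.3 0 0 0.2" --pt "-0.09 -0.64 -0.01 0 0.2" --pt "-0.12 -0.86 -0.04 0 0.2" --pt "-0.15 -1.07 -0.08 0 0.2" --pt "-0.15 -1.07 -0.08 0 0.2" --newtons 20

```text
time: 3.8
position: [0.6261, -0.3319, 0.1356]
ee_rot: [0.755, 0.655, -0.0, -0.0]
contact_force: [-0.4, 1.3, -1.0]
finger_gap: 0.0235
finger_force: 25.3
```

move_arm --pt "-0.03 -0.2 -0.06 0 0.2" --pt "-0.06 -0.4 -0.12 0 0.2" --pt "-0.08 -0.6 -0.2 0 0.2" --pt "-0.11 -0.8 -0.29 0 0.2" --pt "-0.11 -0.8 -0.29 0 0.2"

```text
time: 4.3
position: [0.6238, -0.3522, 0.1286]
ee_rot: [0.755, 0.655, -0.0, 0.0]
contact_force: [0.6, 1.1, 0.8]
finger_gap: 0.0233
finger_force: 25.4
```

```bash
python3 - <<'E'
from m import *
p=r.state();print({k:p[k].round(4) for k in('position','contact_force','torque')},p['finger_gap'],p['finger_force'])
def crop(f,x0,y0,w,h,k): return cv2.resize(f['bgr'][y0:y0+h,x0:x0+w],None,fx=k,fy=k,interpolation=cv2.INTER_CUBIC)
o=np.zeros((480,800,3),np.uint8);o[:,:400]=crop(s,110,200,100,120,4);o[:,400:]=crop(t,325,80,100,120,4);cv2.imwrite('pics/d3.png',o)
E
```

```text
{'position': array([ 0.6239, -0.3516,  0.1288]), 'contact_force': array([-0.1258, -0.3125, -0.9226]), 'torque': array([ 0.0903, -0.1296,  0.0185])} 0.02341036719019702 25.262536704540253
```

View pics/d3.png

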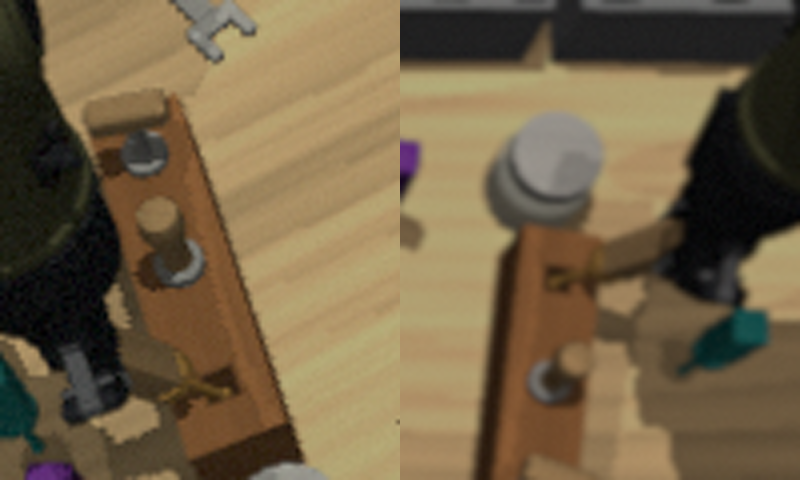

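The scraper leans out of the hole. In the top half of the crop the shank runs from the hole at (555,278) to the collar at (610,262). I'll firm the grip and withdraw along the axis.

move_arm --pt "0 0 0 0 0.2" --pt "0 0 0 0 0.2" --pt "-0.02 -0.15 0.3 0 0.2" --pt "-0.04 -0.3 0.6 0 0.2" --pt "-0.06 -0.45 0.9 0 0.2" --newtons 90

```text
time: 4.9
position: [0.6225, -0.3626, 0.1524]
ee_rot: [0.755, 0.656, -0.0, 0.0]
contact_force: [0.5, 0.3, -1.3]
finger_gap: 0.0218
finger_force: 91.7
```

move_arm --pt "0 0 0.4 0 0.2" --pt "0 0 0.9 0 0.2" --pt "0 0 1.4 0 0.2" --pt "0 0 1.4 0 0.2"

```text
time: 5.3
position: [0.6237, -0.3621, 0.1895]
ee_rot: [0.755, 0.656, 0.001, 0.002]
contact_force: [-1.0, -0.5, -1.5]
finger_gap: 0.0221
finger_force: 91.7
```

```bash
python3 - <<'E'
from m import *
p=r.state();print({k:p[k].round(4) for k in('position','ee_rot','contact_force','torque')},p['finger_gap'],p['finger_force'])
def crop(f,x0,y0,w,h,k): return cv2.resize(f['bgr'][y0:y0+h,x0:x0+w],None,fx=k,fy=k,interpolation=cv2.INTER_CUBIC)
P=p['position']+[0.0068,.0484,-.073]
for n,f in(('s',s),('t',t)):
  u=proj(f,[P])[0];print(n,u)
o=np.zeros((480,800,3),np.uint8)
us=proj(s,[P])[0].astype(int)-[35,40];ut=proj(t,[P])[0].astype(int)-[20,40];print(us,ut)
o[:,:400]=crop(s,*us,66,80,6)[:480,:396].repeat(1,1) if 0 else cv2.resize(s['bgr'][us[1]:us[1]+80,us[0]:us[0]+66],(400,480),interpolation=cv2.INTER_CUBIC)
o[:,400:]=cv2.resize(t['bgr'][ut[1]:ut[1]+80,ut[0]:ut[0]+66],(400,480),interpolation=cv2.INTER_CUBIC)
cv2.imwrite('pics/d4.png',o)
E
```

```text
{'position': array([ 0.6227, -0.3619,  0.1869]), 'ee_rot': array([7.548e-01, 6.560e-01, 1.000e-04, 4.000e-04]), 'contact_force': array([ 0.0499, -1.1436, -1.8039]), 'torque': array([0.0038, 0.0418, 0.0516])} 0.022215668720077957 91.74491286277771
s [157.4808992  290.17336481]
t [372.75619643 144.06974403]
[122 250] [352 104]
```

View pics/d4.png

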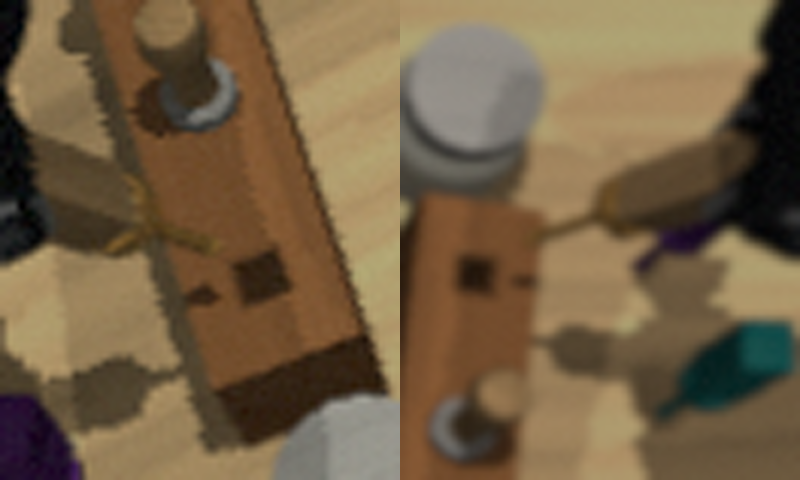

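The scraper hangs leaning. Its tip is at crop (213,245) in the scene half and (533,238) in the top half. The empty hole is at (260,275) and (476,274).

```bash
python3 - <<'E'
from m import *
S=lambda a,b:np.array([122+a*66/400,250+b/6]);T=lambda a,b:np.array([352+(a-400)*66/400,104+b/6])
p=np.array([.6232,-.3620,.1880])
for n,a,b in(('tip',(213,245),(533,238)),('collar',(147,224),(604,205)),('hole',(260,275),(476,274))):
  X=tri((s,t),(S(*a),T(*b)));print(n,X.round(4),(X-p).round(4))
print('hole s,t',onz(s,[S(260,275)],.07),onz(t,[T(476,274)],.07))
E
```

```text
tip [ 0.6305 -0.3155  0.115 ] [ 0.0073  0.0465 -0.073 ]
collar [ 0.6311 -0.3313  0.1573] [ 0.0079  0.0307 -0.0307]
hole [ 0.6289 -0.3053  0.0672] [ 0.0057  0.0567 -0.1208]
hole s,t [[ 0.63020359 -0.30506721  0.07      ]] [[ 0.62790736 -0.3046803   0.07      ]]
```

```bash
python3 - <<'E'
from m import *
c,sn=np.cos(np.radians(10)),np.sin(np.radians(10))
for f,u in((t,A([(126,12),(38,435)])),(s,C([(250,20),(402,318)]))):
  X=onz(f,u,.213)[:,:2]-[.5485,.003];print((X@np.array([[c,sn],[-sn,c]])).round(4))
E
```

```text
[[ 0.1104  0.0781]
 [-0.1152  0.0765]]
[[-0.1124  0.0813]
 [ 0.1158  0.0787]]
```

move_arm --pt "0 1.6 0 0 0.2" --pt "0 3.5 0 -0.25 0.2" --pt "0 5.4 0 -0.25 0.2" --pt "0.05 7.3 0 -0.25 0.2" --pt "0.1 9.2 0 -0.25 0.2"

```text
time: 6.1
position: [0.6245, -0.1303, 0.1861]
ee_rot: [0.766, 0.642, -0.0, -0.0]
contact_force: [0.2, -0.7, -0.8]
finger_gap: 0.0221
finger_force: 91.7
```

move_arm --pt "0 1.6 0 0 0.2" --pt "0 3.3 0 0 0.2" --pt "0.03 4.8 -0.2 0 0.2" --pt "0.03 5.6 -1 0 0.2" --pt "0.03 5.6 -1.6 0 0.2"

```text
time: 6.6
position: [0.6252, 0.0135, 0.1459]
ee_rot: [0.764, 0.645, 0.001, -0.001]
contact_force: [-1.4, -0.2, -2.1]
finger_gap: 0.0217
finger_force: 91.8
```

move_arm --pt "0 0 0 0 0.2" --pt "0 0 0 0 0.2"

```text
time: 6.8
position: [0.6257, 0.0073, 0.1463]
ee_rot: [0.766, 0.642, -0.0, -0.0]
contact_force: [-0.1, 0.6, -1.2]
finger_gap: 0.0219
finger_force: 91.8
```

```bash
python3 - <<'E'
from m import *
p=r.state();print({k:p[k].round(4) for k in('position','ee_rot','contact_force','torque')})
P=p['position']+[.0083,.0473,-.073]
o=np.zeros((480,800,3),np.uint8)
for f,x in((s,0),(t,400)):
  u=proj(f,[P])[0];print(u);q=u.astype(int)-[33,40];print(q)
  o[:,x:x+400]=cv2.resize(f['bgr'][q[1]:q[1]+80,q[0]:q[0]+66],(400,480),interpolation=cv2.INTER_CUBIC)
cv2.imwrite('pics/d5.png',o)
E
```

```text
{'position': array([0.6262, 0.0071, 0.1472]), 'ee_rot': array([7.667e-01, 6.421e-01, 3.000e-04, 4.000e-04]), 'contact_force': array([ 0.0734,  0.0189, -1.0281]), 'torque': array([-0.0021,  0.0259, -0.0278])}
[302.94284494 221.99878313]
[269 181]
[233.2816828  145.42973357]
[200 105]
```

View pics/d5.png

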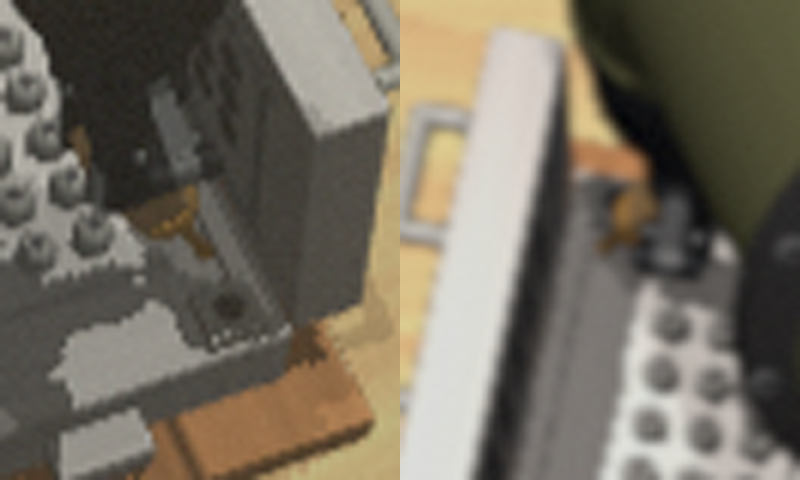

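move_arm --pt "0 0 -0.2 0 0.2" --pt "0 0 -0.4 0 0.2" --pt "0 0 -0.55 0 0.2" --pt "0 0 -0.62 0 0.2" --pt "0 0 -0.66 0 0.2" --newtons 110

```text
time: 7.4
position: [0.6256, 0.008, 0.1296]
ee_rot: [0.766, 0.643, -0.0, -0.0]
contact_force: [-0.3, 0.9, -1.2]
finger_gap: 0.0215
finger_force: 111.8
```

move_arm --pt "0 0 -0.02 0 0.2" --pt "0 0 -0.04 0 0.2" --pt "0 0 -0.06 0 0.2" --pt "0 0 -0.08 0 0.2" --pt "0 0 -0.1 0 0.2"

```text
time: 7.9
position: [0.6257, 0.008, 0.1275]
ee_rot: [0.766, 0.643, 0.0, 0.0]
contact_force: [1.0, 0.0, -1.3]
finger_gap: 0.0212
finger_force: 111.8
```

move_arm --pt "0 0 -0.02 0 0.2" --pt "0 0 -0.04 0 0.2" --pt "0 0 -0.06 0 0.2" --pt "0 0 -0.08 0 0.2" --pt "0 0 -0.1 0 0.2"

```text
time: 8.4
position: [0.6258, 0.0078, 0.1253]
ee_rot: [0.766, 0.643, 0.0, 0.0]
contact_force: [-1.0, -0.9, 4.6]
finger_gap: 0.0214
finger_force: 113.0
```

move_arm --pt "-0.06 0.01 0 0 0.2" --pt "-0.14 0.025 0 0 0.2" --pt "-0.23 0.04 0 0 0.2" --pt "-0.32 0.056 0 0 0.2" --pt "-0.4 0.07 0 0 0.2"

```text
time: 8.9
position: [0.6163, 0.01, 0.1254]
ee_rot: [0.766, 0.643, 0.001, 0.0]
contact_force: [4.1, -0.8, 3.0]
finger_gap: 0.0218
finger_force: 112.9
```

move_arm --pt "-0.1 0.018 0 0 0.2" --pt "-0.21 0.037 0 0 0.2" --pt "-0.32 0.056 0 0 0.2" --pt "-0.43 0.076 0 0 0.2" --pt "-0.54 0.095 0 0 0.2"

```text
time: 9.4
position: [0.6025, 0.0122, 0.1252]
ee_rot: [0.766, 0.643, 0.0, 0.0]
contact_force: [5.9, -0.7, 3.9]
finger_gap: 0.0216
finger_force: 113.1
```

move_arm --pt "-0.12 0.021 0 0 0.2" --pt "-0.24 0.042 0 0 0.2" --pt "-0.36 0.063 0 0 0.2" --pt "-0.48 0.084 0 0 0.2" --pt "-0.6 0.106 0 0 0.2"

```text
time: 9.9
position: [0.5877, 0.0148, 0.1253]
ee_rot: [0.766, 0.643, 0.001, 0.0]
contact_force: [5.8, -1.0, 5.8]
finger_gap: 0.0215
finger_force: 113.1
```

move_arm --pt "-0.12 0.021 0.005 0 0.2" --pt "-0.24 0.042 0.01 0 0.2" --pt "-0.36 0.063 0.014 0 0.2" --pt "-0.48 0.084 0.018 0 0.2" --pt "-0.6 0.106 0.022 0 0.2"

```text
time: 10.4
position: [0.572, 0.0174, 0.1255]
ee_rot: [0.766, 0.643, 0.0, 0.0]
contact_force: [5.3, -0.6, 4.2]
finger_gap: 0.0217
finger_force: 113.1
```

move_arm --pt "-0.12 0.021 0.004 0 0.2" --pt "-0.24 0.042 0.008 0 0.2" --pt "-0.36 0.063 0.011 0 0.2" --pt "-0.48 0.084 0.014 0 0.2" --pt "-0.6 0.106 0.018 0 0.2"

```text
time: 10.9
position: [0.5566, 0.0201, 0.1258]
ee_rot: [0.766, 0.643, -0.0, -0.0]
contact_force: [3.4, -0.7, 3.1]
finger_gap: 0.0218
finger_force: 112.9
```

move_arm --pt "-0.12 0.021 0.002 0 0.2" --pt "-0.24 0.042 0.004 0 0.2" --pt "-0.36 0.063 0.006 0 0.2" --pt "-0.48 0.084 0.008 0 0.2" --pt "-0.6 0.106 0.01 0 0.2"

```text
time: 11.4
position: [0.5416, 0.0227, 0.126]
ee_rot: [0.766, 0.643, -0.0, -0.0]
contact_force: [2.6, -0.7, 2.3]
finger_gap: 0.0217
finger_force: 112.7
```

move_arm --pt "-0.12 0.021 -0.006 0 0.2" --pt "-0.24 0.042 -0.008 0 0.2" --pt "-0.36 0.063 -0.008 0 0.2" --pt "-0.48 0.084 -0.008 0 0.2" --pt "-0.6 0.106 -0.008 0 0.2"

```text
time: 11.9
position: [0.527, 0.0254, 0.126]
ee_rot: [0.766, 0.643, -0.0, -0.0]
contact_force: [3.0, 0.2, 2.1]
finger_gap: 0.0215
finger_force: 112.8
```

move_arm --pt "-0.12 0.021 -0.008 0 0.2" --pt "-0.24 0.042 -0.012 0 0.2" --pt "-0.36 0.063 -0.016 0 0.2" --pt "-0.48 0.084 -0.018 0 0.2" --pt "-0.6 0.106 -0.02 0 0.2"

```text
time: 12.4
position: [0.5125, 0.0281, 0.1257]
ee_rot: [0.766, 0.643, 0.0, 0.0]
contact_force: [5.4, -2.3, 4.1]
finger_gap: 0.0217
finger_force: 113.1
```

move_arm --pt "-0.12 0.016 0 0 0.2" --pt "-0.24 0.034 0 0 0.2" --pt "-0.36 0.053 0 0 0.2" --pt "-0.48 0.072 0 0 0.2" --pt "-0.6 0.091 0 0 0.2"

```text
time: 12.9
position: [0.4974, 0.0304, 0.1257]
ee_rot: [0.766, 0.643, 0.0, 0.0]
contact_force: [4.8, -1.1, 4.8]
finger_gap: 0.0221
finger_force: 113.1
```

move_arm --pt "-0.12 0.018 0.003 0 0.2" --pt "-0.24 0.038 0.005 0 0.2" --pt "-0.36 0.058 0.006 0 0.2" --pt "-0.46 0.076 0.008 0 0.2" --pt "-0.54 0.09 0.008 0 0.2"

```text
time: 13.4
position: [0.4834, 0.0325, 0.1257]
ee_rot: [0.766, 0.643, -0.0, -0.0]
contact_force: [5.0, -0.8, 4.2]
finger_gap: 0.0214
finger_force: 113.1
```

move_arm --pt "-0.06 0.01 0 0 0.2" --pt "-0.12 0.02 0 0 0.2" --pt "-0.17 0.03 0 0 0.2" --pt "-0.2 0.035 0 0 0.2" --pt "-0.22 0.038 0 0 0.2"

```text
time: 13.9
position: [0.4781, 0.0335, 0.1257]
ee_rot: [0.766, 0.643, -0.0, -0.0]
contact_force: [4.3, -1.1, 4.4]
finger_gap: 0.0218
finger_force: 113.1
```

move_arm --pt "-0.01 -0.03 0.002 0 0.2" --pt "-0.02 -0.1 0.004 0 0.2" --pt "-0.03 -0.18 0.006 0 0.2" --pt "-0.046 -0.26 0.006 0 0.2" --pt "-0.06 -0.34 0.006 0 0.2" --newtons 120

```text
time: 14.4
position: [0.4756, 0.0253, 0.1255]
ee_rot: [0.766, 0.643, -0.001, -0.001]
contact_force: [-0.2, 3.5, 4.6]
finger_gap: 0.0211
finger_force: 118.1
```

move_arm --pt "-0.02 -0.1 0.002 0 0.2" --pt "-0.037 -0.21 0.004 0 0.2" --pt "-0.056 -0.32 0.006 0 0.2" --pt "-0.076 -0.43 0.008 0 0.2" --pt "-0.095 -0.54 0.01 0 0.2"

```text
time: 14.9
position: [0.4742, 0.011, 0.126]
ee_rot: [0.766, 0.643, -0.0, 0.0]
contact_force: [0.6, 3.7, 1.8]
finger_gap: 0.0212
finger_force: 118.0
```

move_arm --pt "-0.02 -0.1 -0.012 0 0.2" --pt "-0.037 -0.21 -0.018 0 0.2" --pt "-0.056 -0.32 -0.022 0 0.2" --pt "-0.076 -0.43 -0.026 0 0.2" --pt "-0.095 -0.54 -0.03 0 0.2"

```text
time: 15.4
position: [0.4722, -0.0019, 0.1255]
ee_rot: [0.766, 0.643, 0.0, 0.0]
contact_force: [1.1, 4.1, 4.7]
finger_gap: 0.0217
finger_force: 118.2
```

move_arm --pt "-0.02 -0.12 -0.001 0 0.2" --pt "-0.042 -0.24 -0.003 0 0.2" --pt "-0.063 -0.36 -0.004 0 0.2" --pt "-0.084 -0.48 -0.006 0 0.2" --pt "-0.106 -0.6 -0.008 0 0.2"

```text
time: 15.9
position: [0.4696, -0.0168, 0.1253]
ee_rot: [0.766, 0.643, 0.0, -0.0]
contact_force: [0.6, 4.9, 5.3]
finger_gap: 0.0214
finger_force: 118.4
```

move_arm --pt "-0.02 -0.12 0.004 0 0.2" --pt "-0.042 -0.24 0.008 0 0.2" --pt "-0.063 -0.36 0.01 0 0.2" --pt "-0.084 -0.48 0.012 0 0.2" --pt "-0.106 -0.6 0.014 0 0.2"

```text
time: 16.4
position: [0.4668, -0.0319, 0.1256]
ee_rot: [0.766, 0.643, 0.0, -0.0]
contact_force: [0.9, 4.7, 4.1]
finger_gap: 0.0214
finger_force: 118.3
```

move_arm --pt "-0.02 -0.12 0.001 0 0.2" --pt "-0.042 -0.24 0.002 0 0.2" --pt "-0.063 -0.36 0.003 0 0.2" --pt "-0.084 -0.48 0.004 0 0.2" --pt "-0.106 -0.6 0.005 0 0.2"

```text
time: 16.9
position: [0.4641, -0.047, 0.1257]
ee_rot: [0.766, 0.643, 0.0, -0.0]
contact_force: [0.9, 5.0, 5.0]
finger_gap: 0.0212
finger_force: 118.3
```

move_arm --pt "-0.02 -0.12 0.004 0 0.2" --pt "-0.042 -0.24 0.008 0 0.2" --pt "-0.063 -0.36 0.01 0 0.2" --pt "-0.084 -0.48 0.012 0 0.2" --pt "-0.106 -0.6 0.014 0 0.2"

```text
time: 17.4
position: [0.4612, -0.0623, 0.1259]
ee_rot: [0.766, 0.643, -0.0, -0.0]
contact_force: [1.9, 4.5, 3.3]
finger_gap: 0.0214
finger_force: 118.3
```

move_arm --pt "-0.01 -0.12 0.001 0 0.2" --pt "-0.028 -0.24 0.002 0 0.2" --pt "-0.048 -0.36 0.003 0 0.2" --pt "-0.066 -0.47 0.003 0 0.2" --pt "-0.084 -0.56 0.003 0 0.2"

```text
time: 17.9
position: [0.4592, -0.0763, 0.126]
ee_rot: [0.766, 0.643, 0.0, 0.0]
contact_force: [0.8, 4.0, 3.8]
finger_gap: 0.0213
finger_force: 118.2
```

move_arm --pt "-0.007 -0.04 0 0 0.2" --pt "-0.012 -0.07 0 0 0.2" --pt "-0.017 -0.1 0 0 0.2" --pt "-0.017 -0.1 0 0 0.2"

```text
time: 18.3
position: [0.4588, -0.0787, 0.126]
ee_rot: [0.766, 0.643, -0.0, 0.0]
contact_force: [0.8, 3.7, 3.9]
finger_gap: 0.0215
finger_force: 118.2
```

move_arm --pt "0 0 0.1 0 0.2" --pt "0 0 0.4 0 0.2" --pt "0 0 1 0 0.2" --pt "0 0 1.8 0 0.2" --pt "0 0 2.6 0 0.2"

```text
time: 18.8
position: [0.4577, -0.0795, 0.1916]
ee_rot: [0.766, 0.642, -0.001, -0.0]
contact_force: [0.2, -0.1, -0.8]
finger_gap: 0.0214
finger_force: 117.8
```

move_arm --pt "1.6 -0.5 0.2 0.25 0.2" --pt "3.4 -1.1 0.2 0.25 0.2" --pt "5.1 -2 0.2 0.25 0.2" --pt "6.6 -3.2 0.2 0.25 0.2" --pt "6.6 -5 0.2 0.25 0.2"

```text
time: 19.3
position: [0.6273, -0.2019, 0.1951]
ee_rot: [0.753, 0.658, 0.001, -0.001]
contact_force: [0.5, 0.7, -1.8]
finger_gap: 0.0216
finger_force: 118.2
```

move_arm --pt "0 -1.8 0 0 0.2" --pt "0 -3.6 0 0 0.2" --pt "0 -5.2 0 0 0.2" --pt "0 -5.9 0 0 0.2" --pt "0 -5.9 0 0 0.2"

```text
time: 19.8
position: [0.6214, -0.3561, 0.1948]
ee_rot: [0.757, 0.654, -0.002, -0.0]
contact_force: [1.0, -0.7, -2.1]
finger_gap: 0.0216
finger_force: 118.3
```

move_arm --pt "0 0 0 0 0.2" --pt "0 0 0 0 0.2" --pt "0 0 0 0 0.2"

```text
time: 20.1
position: [0.6243, -0.349, 0.1964]
ee_rot: [0.754, 0.657, 0.0, -0.0]
contact_force: [0.5, 0.3, -1.9]
finger_gap: 0.0211
finger_force: 118.3
```

```bash
python3 - <<'E'
from m import *
p=r.state();print({k:p[k].round(4) for k in('position','ee_rot','contact_force')})
P=p['position']+[.007,.0475,-.073]
o=np.zeros((480,800,3),np.uint8)
for f,x in((s,0),(t,400)):
  q=proj(f,[P])[0].astype(int)-[33,40];print(q)
  o[:,x:x+400]=cv2.resize(f['bgr'][q[1]:q[1]+80,q[0]:q[0]+66],(400,480),interpolation=cv2.INTER_CUBIC)
cv2.imwrite('pics/d6.png',o)
E
```

```text
{'position': array([ 0.6242, -0.3497,  0.1964]), 'ee_rot': array([0.7543, 0.6566, 0.    , 0.    ]), 'contact_force': array([ 0.0597, -0.0383, -1.5579])}
[128 246]
[336 102]
```

View pics/d6.png

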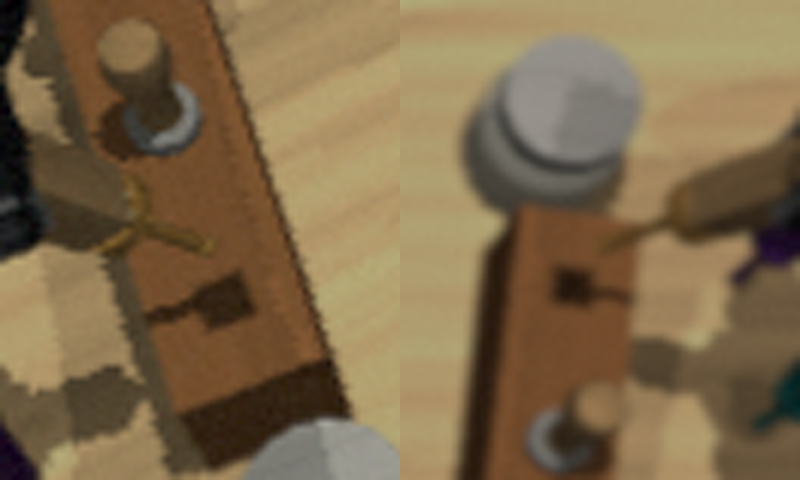

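The tip is at (212,247) in the scene half and (603,247) in the top half. The hole is at (228,302) and (573,285).

```bash
python3 - <<'E'
from m import *
S=lambda a,b:np.array([128+a*66/400,246+b/6]);T=lambda a,b:np.array([336+(a-400)*66/400,102+b/6])
p=r.state()['position'];print(p.round(4))
for n,a,b in(('tip',(212,247),(603,247)),('collar',(140,215),(688,210)),('hole',(228,302),(573,285))):
  X=tri((s,t),(S(*a),T(*b)));print(n,X.round(4),(X-p).round(4))
E
```

```text
[ 0.624  -0.3503  0.1963]
tip [ 0.6308 -0.3021  0.1187] [ 0.0067  0.0482 -0.0776]
collar [ 0.6302 -0.3197  0.1698] [ 0.0062  0.0306 -0.0265]
hole [ 0.63  -0.305  0.066] [ 0.0059  0.0453 -0.1303]
```

move_arm --pt "-0.02 0 -0.5 0 0.2" --pt "-0.02 0 -1.1 0 0.2" --pt "-0.02 0 -1.6 0 0.2" --pt "-0.02 0 -1.85 0 0.2" --pt "-0.02 0 -1.95 0 0.2"

```text
time: 20.8
position: [0.6228, -0.3509, 0.146]
ee_rot: [0.755, 0.656, -0.0, -0.001]
contact_force: [-0.5, -0.0, -0.9]
finger_gap: 0.0214
finger_force: 118.3
```

move_arm --pt "0 0 -0.08 0 0.2" --pt "0 0 -0.16 0 0.2" --pt "0 0 -0.24 0 0.2" --pt "0 0 -0.32 0 0.2" --pt "0 0 -0.4 0 0.2"

```text
time: 21.3
position: [0.6234, -0.351, 0.1374]
ee_rot: [0.755, 0.656, 0.0, 0.0]
contact_force: [0.4, 0.3, -1.2]
finger_gap: 0.0212
finger_force: 118.3
```

move_arm --pt "0 0 -0.06 0 0.2" --pt "0 0 -0.12 0 0.2" --pt "0 0 -0.18 0 0.2" --pt "0 0 -0.24 0 0.2" --pt "0 0 -0.28 0 0.2"

```text
time: 21.8
position: [0.6233, -0.351, 0.1301]
ee_rot: [0.755, 0.656, -0.0, -0.0]
contact_force: [-0.6, 0.3, -2.0]
finger_gap: 0.0216
finger_force: 118.3
```

move_arm --pt "0 0 0 0 0.2" --pt "0 0 0 0 0.2" --pt "0.04 0.28 0.08 0 0.2" --pt "0.08 0.56 0.19 0 0.2" --pt "0.11 0.79 0.26 0 0.2" --newtons 20

```text
time: 22.3
position: [0.6248, -0.3345, 0.1368]
ee_rot: [0.756, 0.655, -0.002, 0.001]
contact_force: [-1.7, -10.6, -6.5]
finger_gap: 0.0214
finger_force: 117.1
```

move_arm --pt "0.03 0.23 0.07 0 0.2" --pt "0.07 0.47 0.12 0 0.2" --pt "0.1 0.71 0.16 0 0.2" --pt "0.14 0.95 0.18 0 0.2" --pt "0.17 1.19 0.19 0 0.2"

```text
time: 22.8
position: [0.6296, -0.3052, 0.1426]
ee_rot: [0.756, 0.655, -0.002, 0.002]
contact_force: [-0.9, -8.2, 0.5]
finger_gap: 0.0214
finger_force: 117.6
```

```bash
python3 - <<'E'
from m import *
p=r.state();print({k:p[k].round(4) for k in('position','contact_force','torque')})
E
```

```text
{'position': array([ 0.63  , -0.3035,  0.1426]), 'contact_force': array([-0.8097, -6.5723,  0.6241]), 'torque': array([-1.9348,  0.3813,  0.0312])}
```

move_arm --pt "0 0 0 0 0.26" --pt "0 0 0 0 0.26" --pt "0 0 0 0 0.26" --newtons 20

```text
time: 23.2
position: [0.6302, -0.3038, 0.1428]
ee_rot: [0.755, 0.655, -0.001, 0.002]
contact_force: [-2.1, -5.1, 2.8]
finger_gap: 0.0222
finger_force: 69.4
```

```bash
python3 - <<'E'
from m import *
# brass/handle pixel check: detect brass shank+collar in scene & top around expected axis
p=r.state();P=p['position'];print(P.round(4),p['contact_force'].round(2),p['finger_force'])
for f in(s,t):
  for L in(20,61,70): 
    print(L,proj(f,[[P[0],P[1],P[2]+.019-.104+L/1e3]])[0].round(1),end=' ')
  hsv=cv2.cvtColor(f['bgr'],cv2.COLOR_BGR2HSV);u=proj(f,[P-[0,0,.03]])[0].astype(int)
  m=cv2.inRange(hsv,(12,150,70),(26,255,255));w=m[u[1]-25:u[1]+25,u[0]-25:u[0]+25]
  print();print('\n'.join(''.join('#' if v else '.' for v in row) for row in w[5:45]))
E
```

```text
[ 0.6302 -0.3039  0.1428] [-1.16 -4.99  3.37] 69.4093644618988
20 [164.8 294.3] 61 [161.4 287.4] 70 [160.6 285.8] 
.........................#########................
..........................########................
..........................#######.................
..........................#.####.##...............
...........................########...............
...........................########...............
...........................########...............
..........................#######.##..............
...........................#########..............
...........................#########..............
............................#########.............
.............................#####.##.............
.............................###.#####............
..............................########............
..............................########............
..............................##.####.#...........
..............................########............
...............................#########..........
...............................########...........
................
[... 2444 characters left out ...]
######...............................
...........########...............................
...........########...............................
...........#########..............................
..........############............................
..........##############..........................
..........###############.........................
..........###############.........................
..........################........................
..........################........................
..........#################.......................
..........#################.......................
..........##################......................
.........####################.....................
```

move_arm --pt "0 0 0 0 0.268" --pt "0 0 0 0 0.268" --pt "0.01 0.05 0 0 0.268" --pt "0.01 0.05 0 0 0.268"

```text
time: 23.7
position: [0.6308, -0.3001, 0.1418]
ee_rot: [0.755, 0.656, 0.0, 0.0]
contact_force: [-0.7, -3.6, 1.6]
finger_gap: 0.0234
finger_force: 43.3
```

move_arm --pt "-0.01 -0.06 -0.15 0 0.268" --pt "-0.02 -0.12 -0.35 0 0.268" --pt "-0.02 -0.15 -0.6 0 0.268" --pt "-0.02 -0.15 -0.85 0 0.268" --pt "-0.02 -0.15 -1.1 0 0.268"

```text
time: 24.2
position: [0.6299, -0.3031, 0.1128]
ee_rot: [0.755, 0.656, 0.0, -0.001]
contact_force: [-0.2, 0.8, -2.1]
finger_gap: 0.023
finger_force: 42.9
```

move_arm --pt "0 0 -0.1 0 0.268" --pt "0 0 -0.2 0 0.268" --pt "0 0 -0.3 0 0.268" --pt "0 0 -0.38 0 0.268" --pt "0 0 -0.44 0 0.268"

```text
time: 24.7
position: [0.6302, -0.304, 0.103]
ee_rot: [0.755, 0.656, 0.0, 0.0]
contact_force: [0.4, 0.0, -2.0]
finger_gap: 0.023
finger_force: 42.9
```

move_arm --pt "0 0 -0.04 0 0.268" --pt "0 0 -0.08 0 0.268" --pt "0 0 -0.12 0 0.268" --pt "0 0 -0.16 0 0.268" --pt "0 0 -0.16 0 0.268"

```text
time: 25.2
position: [0.6303, -0.304, 0.1001]
ee_rot: [0.755, 0.656, 0.0, 0.0]
contact_force: [-2.3, 0.2, 5.0]
finger_gap: 0.0234
finger_force: 43.6
```

move_arm --pt "0 0 0.01 0 0.29" --pt "0 0 0.02 0 0.35" --pt "0 0 0.02 0 0.6" --pt "0 0 0.02 0 0.6" --pt "0 0 0.02 0 0.6"

```text
time: 25.7
position: [0.6301, -0.304, 0.0994]
ee_rot: [0.755, 0.656, -0.0, -0.0]
contact_force: [-0.7, -0.4, 1.1]
finger_gap: 0.0511
finger_force: 0.0
```

move_arm --pt "0 0 0.4 0 0.6" --pt "0 0 1.2 0 0.6" --pt "0 0 2.4 0 0.6" --pt "0 0 3.8 0 0.6" --pt "0 0 5 0 0.6"

```text
time: 26.2
position: [0.6303, -0.3039, 0.2272]
ee_rot: [0.755, 0.656, 0.0, 0.001]
contact_force: [1.0, -0.7, 0.1]
finger_gap: 0.0515
finger_force: 0.0
```

move_arm --pt "-1 -1.5 0.5 0 0.6" --pt "-2 -3 0.5 0 0.6" --pt "-3 -4 0.5 0 0.6" --pt "-3 -4 0.5 0 0.6" --pt "-3 -4 0.5 0 0.6"

```text
time: 26.7
position: [0.5544, -0.405, 0.2378]
ee_rot: [0.756, 0.655, 0.0, 0.0]
contact_force: [0.4, -0.2, 0.2]
finger_gap: 0.0516
finger_force: 0.0
```

```bash
python3 - <<'E'
from m import *
p=r.state();print(p['position'].round(3),p['contact_force'].round(2),p['finger_gap'])
# wooden handle top: bright, tan face near expected upright position, in both views
for n,f in(('scene',s),('top',t)):
  u=proj(f,[[.6295,-.305,.14]])[0];q=u.astype(int)
  h=cv2.cvtColor(f['bgr'],cv2.COLOR_BGR2HSV)[q[1]-14:q[1]+14,q[0]-14:q[0]+14]
  print(n,u.round(1));print('\n'.join(' '.join(f'{v:3d}' for v in row[::1]) for row in h[::2,:,2]))
E
```

```text
[ 0.556 -0.403  0.238] [0.14 0.37 0.08] 0.051388758960666914
scene [158.9 283.6]
 99  72  72  73  72  61  63  61  54  97 115 113 104  98  70  53  91 105 118 122 117 113 110 113 114  84  94 141
118  97  73  73  70  70  66  65  50  47  50  50  73  72  96 105 117 124 124 123 124 116 110 112 115 112  75 130
104 122 126 127 125 125 124 123 125 122 122 122 109 114 122 123 122 122 125 121 122 121 109 109 113 112 108  79
 84 113 126 128 126 125 124 123 121 124 125 124 123 124 125 124 122 124 123 125 125 122 117 114 108 113 108  86
 65 104 127 126 130 127 126 119 127 124 124 123 125 124 123 122 122 125 124 123 126 123 122 117 110 113 113 109
 68  85 114 123 126 128 129 126 123 125 125 122 126 124 124 129 146 158 156 125 123 125 120 118 113 111 111 109
 73  75  88 116 124 128 126 123 124 119  99 141 160 164 164 156 156 158 157 139  87 108 118 121 117 105 108 109
 73  71  72 108 127 126 125 128 104 121 152 162 163 164 159 158 159 158 148 142 128  99 108 121 121 113 107 111
 73  71  68  84 111 125 127 125 129 120 143 161 164 163 154 157 161 153 146 144 140 122  98 112 121 118 114 108
109  68  67
[... 1434 characters left out ...]
 168 167 168 168 168 168 168
120 122 121 116 103  82  62  52  73 117 151 164 166 167 167 167 166 164 159 159 165 167 166 166 167 168 167 167
120 114 105  90  71  58  52  54  71 103 127 135 142 147 155 158 158 156 154 157 160 158 156 157 158 158 161 159
119 113 104  90  67  54  53  52  50  49  53  53  57  63  70  79  99 127 150 159 159 158 157 157 157 157 157 156
115 105  97  83  64  51  49  49  48  50  51  50  49  49  55  79 118 149 161 162 160 160 161 160 159 161 159 160
116 102  80  57  49  50  53  50  49  51  50  52  55  62  71  90 123 146 153 153 154 153 154 154 153 152 154 154
122 121 105  77  63  69  75  71  67  63  63  66  70  74  80  99 127 144 149 148 149 149 148 148 149 149 148 148
```

The handle top is back where it started, at about (159.5,284.5) in the scene view and (372.3,141.5) in the top view. It stands upright and the gripper is clear of it.

```bash
python3 -c "
from bench import r
print(r.job_done())"
```

```text
the job is handed in; nothing more can be done
None
```

The job is handed in with no verdict returned: the scraper, leaning about 27°, made one continuous pass from the dowel corner round to the end corner at about 3 cm/s and roughly 3–7 N, then went back upright in its hole and was released, finishing at about 27 s.

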